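# Roll the stray rolling pin back into its display rest

## Task

A customer has left one of the three rolling pins lying on the table beside the ramp of its display rest. Push it with the fingertips so that it rolls, turning and not just sliding, across the table and up the ramp until it drops into the empty seat next to the other two, and leave it lying still there, square to the rails and about centred on them. Do not pinch it, press it hard or lift it, and do not disturb the other pins or the other goods on the table.

Things in the scene. Friction and masses are not known exactly. Their poses are not given: they have to be found in the camera images.
- pin: stray pin: light varnished beech, barrel 44 mm thick, 140 long, plus 40 mm handles (20 thick). Origin mid-axis, x along axis; y, z turn as it rolls (z up at start). On the table beside the ramp, 170-255 mm from the empty seat, within 12 mm of the rest's centre line and 0.06 rad of its x. 0.15-0.31 kg; friction 0.24-0.36, so it rolls when pushed from behind at mid-height; high up it wedges on the ramp; fast, it runs on.
- rest: fixed display rest of two dark wooden rails along its y, each 18 mm wide, middles at x = +45 and -45 mm, joined by low slats. Origin on the table under the middle of the empty seat, z up. Rail tops 12 mm high, with three round scoops (35 mm wide, 7 deep) at y = 0 (empty), -62 and -124 mm; 30 mm high stop blocks at y = -152 mm. A pin rolls in along -y, its axis along x.
- empty_seat (a point): bottom of the empty seat's scoops on the rest's centre line, 5 mm above the table; a seated pin's axis lies 22 mm above it
- pin_middle: rolling pin like the stray one, already in the middle seat; not to be disturbed. Origin at its middle, on its axis; x along the axis
- pin_end: rolling pin like the stray one, already in the seat by the stop blocks; not to be disturbed. Origin at its middle, on its axis; x along the axis
- globe: bystander: small snow-globe figure on a round base, 60 mm across, 73 mm high, origin under its centre; stands beyond the +x ends of the pins
- soap: bystander: rounded bar of soap 60 x 85 x 28 mm, origin under its centre; lies on the +x side of the rest
- spool: bystander: ribbon spool lying flat, 66 mm across (73 with the ribbon's end), 24 mm high, origin under its centre; lies on the +x side of the stray pin's way
- bell: bystander: domed counter bell, 86 mm across, 62 mm high, origin under its centre; to the right
- tags: bystander: block of gift tags with a string, 110 x 42 x 11 mm, origin under it; to the right
- pale_soap: bystander: pale bar of soap 60 x 85 x 28 mm, origin under its centre; to the left
- pink_soap: bystander: pink bar of soap 60 x 85 x 28 mm, origin under its centre; to the left
- ramp_top (a point): on the rest's centre line, where the rails' ramp ends and their level top begins: 12 mm high, at y = 40 mm of the rest
- ramp_foot (a point): on the rest's centre line at the table, where the rails' ramp begins: y = 130 mm of the rest; the ramp rises evenly to ramp_top
There are look-alikes about, which are no part of the job. What is shaped like the pin but pink is not meant.

How it is judged:
On the way:
1. the stray pin has rolled over by about half a turn (it turns and does not merely slide) (angle between pin's own z axis and vertical above 2.2 rad), for 0.04 s.
At the end, for the whole second after the job is handed in: The stray pin lies still in the empty seat of the rest: its axis within 7 mm of the seat's middle along the rails and at seat height (23 to 31 mm over the table), parallel to the seat within 0.07 rad and centred on the rails within 22 mm; the other two pins lie in their seats within the same 7 mm (y of pin in the frame of rest between -0.007 and 0.007 m and height (world z) of pin between 0.023 and 0.031 m and x of pin in the frame of rest between -0.022 and 0.022 m and angle between the x axis of pin and the x axis of rest, either way round below 0.07 rad and linear speed of pin below 0.01 m/s and angular speed of pin below 0.2 rad/s and y of pin_middle in the frame of rest between -0.069 and -0.055 m and height (world z) of pin_middle between 0.023 and 0.031 m and y of pin_end in the frame of rest between -0.131 and -0.117 m and height (world z) of pin_end between 0.023 and 0.031 m); the robot touches nothing.
It fails at once if the stray pin is lifted: on the table by more than 10 mm, on the ramp and rails by more than 14 mm above the rolling height on the rail tops (height (world z) of pin above 0.048 m or (y of pin in the frame of rest above 0.135 m and height (world z) of pin above 0.032 m)).
It fails at once if the stray pin is pinched or pressed hard (over 25 N) (contact force between the fingers and pin above 25 N).
It fails at once if the stray pin falls off the table (height (world z) of pin below 0.005 m).
It fails at once if one of the other two pins is moved by more than 8 mm (distance of any of pin_middle, pin_end from where it was at the start of the episode above 0.008 m).
It fails at once if one of the other goods is moved by more than 15 mm (distance of any of globe, soap, spool, bell, tags, pale_soap, pink_soap from where it was at the start of the episode above 0.015 m).
It also fails if it takes over 45 s, if anything falls off the work surface, if the arm or the gripper's body presses on something with over 40 N, if the wrist force passes 120 N, or if a joint passes its speed limit or range.

## Robot

A 6-joint arm with a two-finger parallel gripper is mounted at the origin on a cart in front of the work surface, level with it; the furniture and walls round the work are solid. World frame = base frame: x ahead of the robot, y to its left, z up, the work surface at z = 0. Lengths are in m, angles in rad, forces in N, time in s.
With the tool pointing down it reaches from about 0.325 to 0.925 m from the base axis. Payload 3.1 kg.
Tool frame: the origin (TCP) lies midway between the tips of the shut fingers; the grasp point (between the pads) lies 19 mm behind it; y points along the fingers, z is the direction in which the jaws open and shut, and the axes are right-handed (so a half turn about y gives the same grasp; the last joint's range is limited). The gripper opens to 85 mm and grips with 20 to 120 N. Pads are 22 mm wide; open, the fingers measure 114 mm over their backs; the gripper's body (76 mm by 85 mm) begins 54 mm behind the grasp point. The pads swing forward as they close: fully open they stand 13 mm farther back than shut.
Start: joints at [1.138, 0.217, 1.613, -0, 1.311, -0.112], TCP at [0.197, 0.593, 0.231] pointing down, gripper open.
Joint ranges: [-2.75, 2.75], [-0.78, 2.1], [0.31, 2.55], [-1.13, 4.27], [0.13, 2.63], [-2.58, 2.58]. Speed limits (rad/s): [2.79, 2.79, 3.14, 3.14, 3.14, 3.14].

## Interface

Orientations are given as a unit quaternion [x, y, z, w].
In Python, from plant import ctrl gives the robot as it stands.
- The arm moves only by the tool drive_tool, never from a script. Its argument "steps" is a list of rows, each an object of numbers: "x", "y", "z": the shift along the tool's x, y, z in m; "spin": the turn about the tool's y in rad. A call has 1 to 10 rows; each row is the pose to reach, as a shift and turn from the pose commanded when the call began, along the tool's axes at that moment; what a row does not reach only later rows make up. A row lasts 1/10 s, in which the tool goes at most 50 mm and 8.59 degrees, less where a joint would pass 70% of its speed; a pose out of reach is approached as far as the arm can. A call with a gripper value outside its range is refused whole. "claw" is the opening, from 0 (shut) to 1 (fully open), set as the call begins (left out, the last holds). The fingers move at their own pace and stop on an object; the grip force is fixed at half the most. Time passes only in rows, so rows that repeat a pose let the fingers close. It gives the time, the measured TCP pose, the force and the opening at its end, in the units of the state.
- ctrl.read_state(): the state, without advancing time (a new reading comes with each control period).
- ctrl.snapshot(name): name is "scene" or "top" or "wrist"; returns the picture (400x640x3 uint8, red, green, blue); there is no depth.
- ctrl.calibration(name): a dict with "fovy" (degrees; the focal length in pixels is half the picture's height over the tangent of half this angle, whatever the lens; pixels are square), "cx", "cy" (the principal point, pixels), "R" (3x3) and "t" (3): a world point X has camera coordinates R X + t; the wrist camera has in their place "T_tool_cam" (4x4, takes a point from camera to tool coordinates, whose origin is the TCP and whose axes are the tool frame's). Camera axes: x right, y down, z forward; pixel columns grow to the right and rows downward; lengths in m; the calibration is good to about 2 mm. A picture is of the moment at which its call begins: read the wrist's pose just before it. calibration takes no time and is no camera call.
- ctrl.close_job(): hands the job in, once; it reports no verdict.
The state is a dict: "t": time; "joint_pos": joint angles; "dq": joint speeds; "joint_torque": joint torques, N m; "position": TCP position; "tool_rot": TCP orientation; "force": force on the tool from outside, world axes, zero at the start; "moment": the same for the moment, N m; "gripper_width": opening from 0.0 (shut) to 1.0 (fully open).
Only numpy, scipy, OpenCV 4.12 (cv2) and the standard library are available. Lean on these libraries where they do the work, as an engineer would, in place of code of your own. Each camera call takes 0.05 s, during which the arm holds its last target.

## Working session

There is one attempt and no reset: what is moved stays moved. The work goes in short steps, Python scripts to look and compute and a tool call to move; the robot and the scene stay as the last step left them, time stands still between calls to the robot, and variables do not carry over. Pictures are saved under pics/ and viewed, and the job is handed in when it is done.

Besides the shell and the picture viewer there is one more tool, called after "Call:" as a command line: name --argument value ..., lists and objects as JSON in quotes. drive_tool: Moves the arm, as the interface text tells. Its arguments: {"type":"object","properties":{"steps":{"type":"array"},"claw":{"type":"number"}},"required":["steps"]}

```bash
ls; mkdir -p pics
python3 - <<'E'
from plant import ctrl
import cv2,numpy as np
np.set_printoptions(precision=4,suppress=True)
print(ctrl.read_state())
for n in ["scene","top"]:
    im=ctrl.snapshot(n); cv2.imwrite(f"pics/{n}0.png",im[:,:,::-1]); print(n,ctrl.calibration(n))
print(ctrl.calibration("wrist"))
E
```

```text
pics
{'t': 0.0, 'joint_pos': array([ 1.1378,  0.2178,  1.6149,  0.    ,  1.3113, -0.1122]), 'dq': array([ 0.0002, -0.0014, -0.    , -0.0001, -0.0005, -0.0024]), 'joint_torque': array([  0.0004, -39.686 , -30.385 ,  -0.0001,   0.01  ,   0.    ]), 'position': array([0.1967, 0.5924, 0.23  ]), 'tool_rot': array([ 0.6988, -0.1132,  0.1127, -0.6972]), 'force': array([0.5668, 0.0007, 0.4659]), 'moment': array([ 0.0375,  0.031 , -0.0047]), 'gripper_width': 0.9998417357098791}
scene {'fovy': 43.741626958216024, 'cx': 322.18167949964203, 'cy': 202.58189248656495, 'R': array([[ 0.6013, -0.799 , -0.0072],
       [-0.61  , -0.4533, -0.6499],
       [ 0.516 ,  0.3952, -0.76  ]]), 't': array([-0.356 ,  0.3634,  1.3013])}
top {'fovy': 53.839652034411365, 'cx': 322.12505207910306, 'cy': 196.39274212631904, 'R': array([[ 0.0049, -0.9999, -0.01  ],
       [-0.9932, -0.0037, -0.1161],
       [ 0.1161,  0.0105, -0.9932]]), 't': array([-0.003 ,  0.5705,  1.4008])}
{'fovy': 64.05850460039098, 'cx': 313.26645604607836, 'cy': 203.97613182469482, 'T_tool_cam': array([[ 0.0002,  0.9448,  0.3276, -0.0858],
       [-0.0007, -0.3276,  0.9448, -0.1429],
       [ 1.    , -0.0004,  0.0006,  0.0001],
       [ 0.    ,  0.    ,  0.    ,  1.    ]])}
```

View pics/scene0.png

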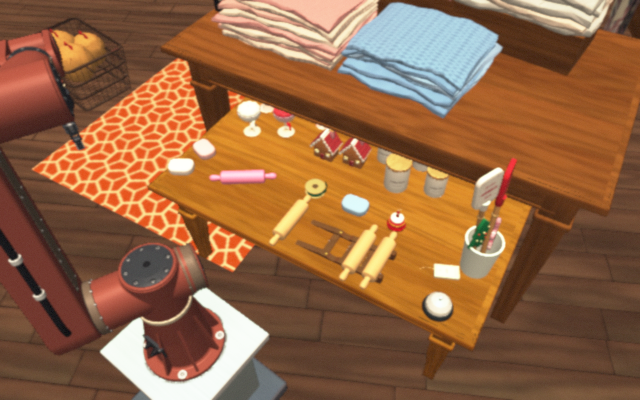

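View pics/top0.png

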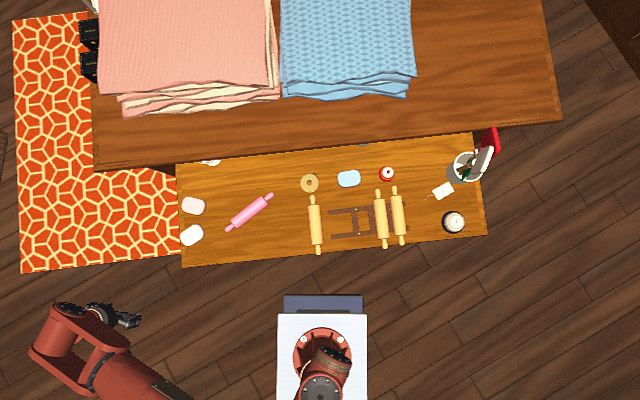

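Stray candidates: beech pin at top (315,223), lying alone at the ramp's open end; pink pin at (249,211), which the task excludes. The two pins at (381,218) and (398,215) are already seated. I'll confirm with an enlarged crop and take first measurements.

```bash
cat > h.py <<'E'
import numpy as np,cv2
from scipy.spatial.transform import Rotation as Ro
from plant import ctrl
np.set_printoptions(precision=4,suppress=True)
def cam(name,st=None):
    c=ctrl.calibration(name); f=200/np.tan(np.radians(c['fovy']/2))
    if name=='wrist':
        T=c['T_tool_cam']; Rt=Ro.from_quat(st['tool_rot']).as_matrix()
        Rc=Rt@T[:3,:3]; o=Rt@T[:3,3]+st['position']
        return f,c['cx'],c['cy'],Rc,o
    return f,c['cx'],c['cy'],c['R'].T,-c['R'].T@c['t']
def ray(cm,uv,z):
    f,cx,cy,R,o=cm; uv=np.atleast_2d(uv).astype(float)
    d=np.c_[(uv[:,0]-cx)/f,(uv[:,1]-cy)/f,np.ones(len(uv))]@R.T
    return o+d*((z-o[2])/d[:,2])[:,None]
def proj(cm,X):
    f,cx,cy,R,o=cm; p=(np.atleast_2d(X)-o)@R
    return np.c_[p[:,0]/p[:,2]*f+cx,p[:,1]/p[:,2]*f+cy]
E
python3 - <<'E'
from h import *
im=cv2.imread('pics/top0.png'); c=im[150:270,280:480]
cv2.imwrite('pics/top0c.png',cv2.resize(c,None,fx=4,fy=4,interpolation=cv2.INTER_CUBIC))
hsv=cv2.cvtColor(im,cv2.COLOR_BGR2HSV)
for p in [(315,223),(381,218),(398,215),(300,230),(355,220),(335,210)]: print(p,hsv[p[1],p[0]])
cm=cam('top')
for n,uv in dict(stray=(315,223),mid=(381,218),end=(398,215)).items(): print(n,ray(cm,uv,.024))
for n,uv in dict(spool=(309,183),soap=(348,178),globe=(387,174),pink=(249,211)).items(): print(n,ray(cm,uv,.02))
E
```

```text
(315, 223) [ 24 102 252]
(381, 218) [ 24 101 252]
(398, 215) [ 24 104 252]
(300, 230) [ 15 211 175]
(355, 220) [ 10 144 129]
(335, 210) [ 13 156 124]
stray [[0.4741 0.025  0.024 ]]
mid [[ 0.4933 -0.2149  0.024 ]]
end [[ 0.5045 -0.2767  0.024 ]]
spool [[0.6216 0.0483 0.02  ]]
soap [[ 0.6408 -0.0956  0.02  ]]
globe [[ 0.6562 -0.2395  0.02  ]]
pink [[0.5171 0.2674 0.02  ]]
```

View pics/top0c.png

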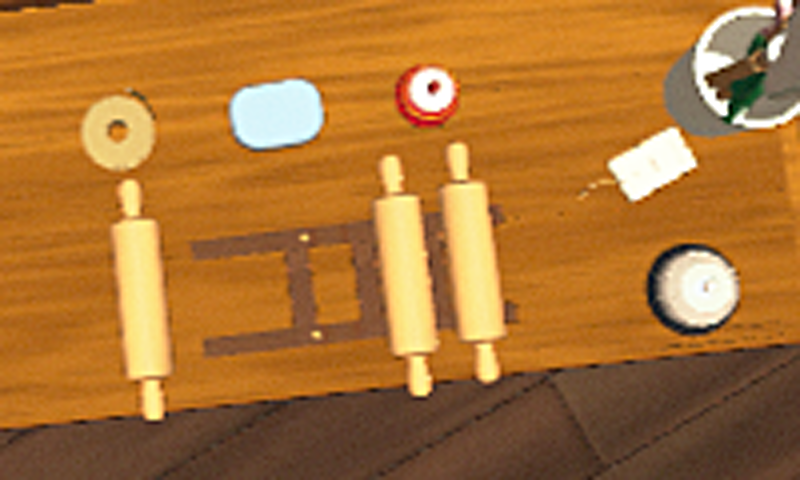

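Run:
```python
from h import *
st=ctrl.read_state(); print(Ro.from_quat(st['tool_rot']).as_matrix(), st['t'])
im=cv2.imread('pics/top0.png'); hsv=cv2.cvtColor(im,cv2.COLOR_BGR2HSV); cm=cam('top')
m=cv2.inRange(hsv,(19,60,200),(30,150,255)); n,l,s,c=cv2.connectedComponentsWithStats(m)
for i in range(1,n):
    if s[i,4]>150:
        p=np.argwhere(l==i)[:,::-1]; P=ray(cm,p,.024)[:,:2]; mu=P.mean(0); w,v=np.linalg.eigh(np.cov((P-mu).T)); a=v[:,1]*np.sign(v[0,1])
        t=(P-mu)@a; print(s[i],c[i],'mid',mu+a*(t.max()+t.min())/2,'ang',np.arctan2(a[1],a[0]),'len',np.ptp(t))
# rail ramp ends from crop
q=np.array([[193,250],[207,348],[500,214],[515,313]])/4+[280,150]
print(ray(cm,q[:2],0.002),ray(cm,q[2:],.012))
```

```text
[[ 0.949  -0.0009  0.3153]
 [-0.3153 -0.002   0.949 ]
 [-0.0002 -1.     -0.0022]] 0.1
[  13   13  168  259 5669] [ 79.2953 170.7019] mid [0.7678 0.9517] ang 0.44912579709677647 len 1.0932468063238276
[301 174  17  18 222] [309.0586 182.8288] mid [0.6218 0.0479] ang 0.22714278173844865 len 0.06583362423340813
[392 196  13  39 345] [398.1652 215.0493] mid [ 0.5051 -0.2772] ang 0.10233911394782091 len 0.14063718116864246
[375 199  14  39 354] [381.322  218.2514] mid [ 0.4935 -0.2159] ang 0.10598059242969086 len 0.1409353280947807
[309 205  12  39 348] [314.8851 224.0172] mid [0.4708 0.0254] ang 0.09387258832969536 len 0.14002737645501523
[[ 0.5142 -0.0232  0.002 ]
 [ 0.424  -0.0363  0.002 ]] [[ 0.5478 -0.3054  0.012 ]
 [ 0.4571 -0.3173  0.012 ]]
```

Call:
drive_tool --steps '[{"x": 0.03, "y": 0.004, "z": -0.025, "spin": 0.1}, {"x": 0.07, "y": 0.01, "z": -0.06, "spin": 0.22}, {"x": 0.11, "y": 0.016, "z": -0.093, "spin": 0.34}, {"x": 0.15, "y": 0.024, "z": -0.127, "spin": 0.46}, {"x": 0.19, "y": 0.03, "z": -0.16, "spin": 0.58}, {"x": 0.23, "y": 0.036, "z": -0.194, "spin": 0.7}, {"x": 0.27, "y": 0.042, "z": -0.228, "spin": 0.82}, {"x": 0.31, "y": 0.05, "z": -0.262, "spin": 0.94}, {"x": 0.35, "y": 0.056, "z": -0.296, "spin": 1.05}, {"x": 0.385, "y": 0.06, "z": -0.325, "spin": 1.131}]'

```text
t: 1.1
position: [0.4505, 0.1768, 0.1724]
tool_rot: [0.528, -0.471, 0.47, -0.528]
force: [0.2, -0.3, -0.1]
gripper_width: 0.998
```

Run:
```python
from h import *
st=ctrl.read_state(); im=ctrl.snapshot('wrist'); cv2.imwrite('pics/w1.png',im[:,:,::-1])
import pickle; pickle.dump(st,open('w1.pkl','wb'))
print(st['t'],st['position'],Ro.from_quat(st['tool_rot']).as_matrix(),st['joint_pos'],st['dq'])
```

```text
1.1 [0.4505 0.1768 0.1724] [[ 0.1149 -0.0006  0.9934]
 [-0.9934 -0.      0.1149]
 [-0.0001 -1.     -0.0006]] [ 0.2287 -0.0259  1.9928  0.0001  1.1753  0.1134] [-1.005   0.2134 -0.1144  0.0036 -0.1143 -0.2107]
```

View pics/w1.png

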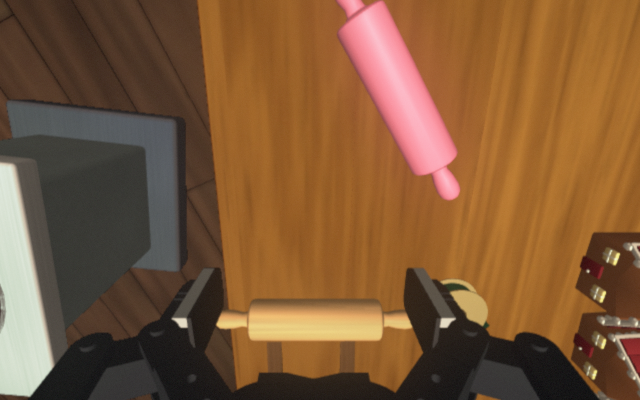

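The view shows the beech pin at (315,320) just ahead of the open fingers, with the spool at (465,300). The gripper hides the rest, so I'll go over it for one measuring view.

Call:
drive_tool --steps '[{"x": 0.02, "y": -0.01}, {"x": 0.06, "y": -0.03}, {"x": 0.1, "y": -0.05}, {"x": 0.14, "y": -0.07}, {"x": 0.18, "y": -0.08}, {"x": 0.22, "y": -0.08}, {"x": 0.245, "y": -0.08}, {"x": 0.25, "y": -0.08}, {"x": 0.25, "y": -0.08}, {"x": 0.25, "y": -0.08}]'

```text
schema error: expected keys x, y, z, spin
```

Run:
```python
from h import *
st=ctrl.read_state(); im=ctrl.snapshot('wrist'); cv2.imwrite('pics/w2.png',im[:,:,::-1])
import pickle; pickle.dump(st,open('w2.pkl','wb'))
print(st['t'],st['position'],st['dq'])
```

```text
1.15 [0.4543 0.1704 0.1721] [ 0.0997 -0.0137  0.0011  0.07    0.0383  0.0332]
```

View pics/w2.png

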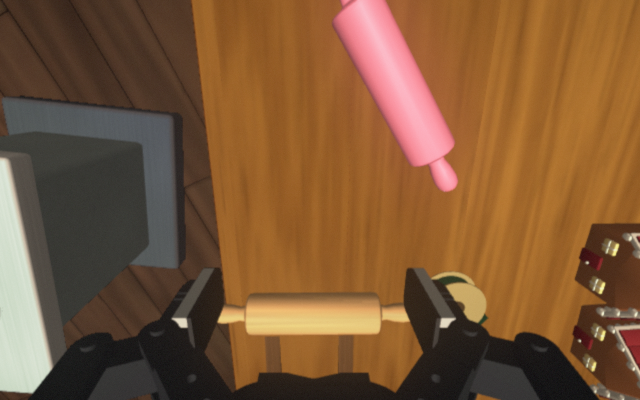

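Call:
drive_tool --steps '[{"x": 0.02, "y": -0.01, "z": 0, "spin": 0}, {"x": 0.06, "y": -0.03, "z": 0, "spin": 0}, {"x": 0.1, "y": -0.05, "z": 0, "spin": 0}, {"x": 0.14, "y": -0.07, "z": 0, "spin": 0}, {"x": 0.18, "y": -0.08, "z": 0, "spin": 0}, {"x": 0.22, "y": -0.08, "z": 0, "spin": 0}, {"x": 0.245, "y": -0.08, "z": 0, "spin": 0}, {"x": 0.25, "y": -0.08, "z": 0, "spin": 0}, {"x": 0.25, "y": -0.08, "z": 0, "spin": 0}, {"x": 0.25, "y": -0.08, "z": 0, "spin": 0}]'

```text
t: 2.2
position: [0.4797, -0.0681, 0.2526]
tool_rot: [-0.529, 0.47, -0.469, 0.529]
force: [-1.2, 0.4, 0.5]
gripper_width: 0.998
```

Run:
```python
from h import *
st=ctrl.read_state(); im=ctrl.snapshot('wrist'); cv2.imwrite('pics/w3.png',im[:,:,::-1])
import pickle; pickle.dump(st,open('w3.pkl','wb'))
print(st['t'],st['position'],st['dq'])
```

```text
2.2 [ 0.4797 -0.0681  0.2526] [ 0.0108 -0.0049 -0.0016 -0.0026 -0.0012 -0.0018]
```

View pics/w3.png

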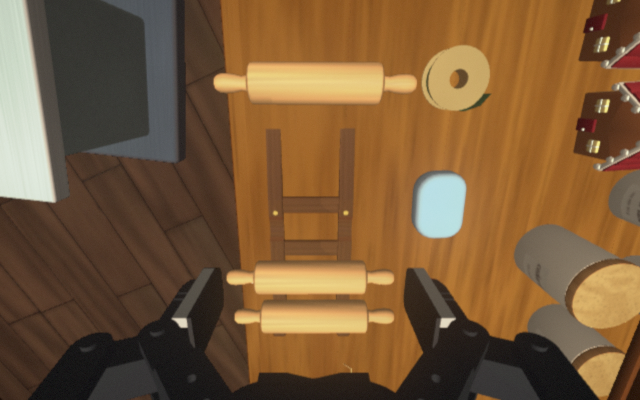

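Run:
```python
from h import *
import pickle; st=pickle.load(open('w3.pkl','rb')); cm=cam('wrist',st)
im=cv2.imread('pics/w3.png'); hsv=cv2.cvtColor(im,cv2.COLOR_BGR2HSV)
for n,(r0,r1,c0,c1,h) in dict(stray=(55,115,200,420,.022),mid=(258,297,222,400,.027)).items():
    m=cv2.inRange(hsv,(15,40,160),(28,160,255)); 
    cols=[];
    for c in (list(range(255,376,8)) if n=='stray' else range(262,362,8)):
        rr=np.flatnonzero(m[r0:r1,c])+r0; cols.append((c,rr.min(),rr.max()+1))
    cols=np.array(cols); print(n,cols[0],cols[-1],len(cols))
    # bisector in vertical-ish plane: use unit rays
    f,cx,cy,R,o=cm
    def d(u,v):
        x=np.c_[(u-cx)/f,(v-cy)/f,np.ones(len(u))]@R.T; return x/np.linalg.norm(x,axis=1)[:,None]
    u=cols[:,0]+.5; b=d(u,cols[:,1])+d(u,cols[:,2]); P=o+b*((h-o[2])/b[:,2])[:,None]
    k=np.polyfit(P[:,0],P[:,1],1); print('axis ang',np.arctan(k[0]),'line y=',k,P[[0,-1],:2])
    row=int(cols[len(cols)//2,1:].mean()); cc=np.flatnonzero(m[row,c0:c1])+c0; print('handles cols',cc.min(),cc.max()+1)
    E=ray(cm,[[cc.min(),row],[cc.max()+1,row]],h); print('mid',E.mean(0),'len',np.linalg.norm(E[1]-E[0]))
# rails
dark=cv2.inRange(hsv,(0,60,20),(14,255,115))
for z in [45]: pass
rows=range(140,195,6); L=[]
for r in rows:
    a=np.flatnonzero(dark[r,255:300])+255; b=np.flatnonzero(dark[r,325:375])+325
    L.append((r,a.min(),a.max()+1,b.min(),b.max()+1))
print(np.array(L))
cv2.imwrite('pics/w3c.png',cv2.resize(im[110:260,230:430],None,fx=4,fy=4,interpolation=cv2.INTER_CUBIC))
```

```text
stray [255  62 102] [375  63 104] 16
axis ang 0.10984087182507779 line y= [ 0.1103 -0.0245] [[0.4043 0.0203]
 [0.5348 0.0344]]
handles cols 214 417
mid [0.4694 0.0275 0.022 ] len 0.22199549793049544
mid [262 265 295] [358 265 294] 13
axis ang 0.1263261001664633 line y= [ 0.127  -0.2787] [[ 0.4294 -0.224 ]
 [ 0.5559 -0.2079]]
handles cols 227 394
mid [ 0.4927 -0.2165  0.027 ] len 0.22190779769080538Traceback (most recent call last):
  File "<stdin>", line 24, in <module>
    return umr_minimum(a, axis, None, out, keepdims, initial, where)
ValueError: zero-size array to reduction operation minimum which has no identity
```

Run:
```python
from h import *
import pickle; st=pickle.load(open('w3.pkl','rb')); cm=cam('wrist',st)
im=cv2.imread('pics/w3.png'); hsv=cv2.cvtColor(im,cv2.COLOR_BGR2HSV)
print(im[160,258:290,1],hsv[160,274],hsv[160,260])
g=im[:,:,1].astype(float)
cL=[];cR=[]
for r in range(136,258,4):
    if 190<r<220 or 236<r: continue
    a=np.flatnonzero(g[r,255:295]<75)+255; b=np.flatnonzero(g[r,330:365]<75)+330
    y=130-(r-129)*0.0
    Z=max(0,min(.012,.012*(r-129)/(184-129)))
    cL.append(ray(cm,[(a.min()+a.max()+1)/2,r+.5],Z)[0]); cR.append(ray(cm,[(b.min()+b.max()+1)/2,r+.5],Z)[0])
    if r<146 or r>225: print(r,a.min(),a.max(),b.min(),b.max())
cL=np.array(cL);cR=np.array(cR)
for C in(cL,cR):
    k=np.polyfit(C[:,1],C[:,0],1);print('dir ang',np.arctan(-k[0]),'x at y=-.15,-.03',np.polyval(k,[-.15,-.03]))
foot=[np.flatnonzero(g[115:200,c]<75)[0]+115 for c in (272,274,276,345,347,349)]; print(foot)
print('foot',ray(cm,[[274,np.mean(foot[:3])],[347,np.mean(foot[3:])]],0))
cv2.imwrite('pics/w3c.png',cv2.resize(im[110:260,230:430],None,fx=4,fy=4,interpolation=cv2.INTER_CUBIC))
```

```text
[ 95  95  95  95  96  97  98  98  89  82  80  77  75  76  78  79  80  74
  79  77  76  75  73  80  98 102 103 103 103 101 103 105] [ 13 149 118] [ 15 187 151]Traceback (most recent call last):
  File "<stdin>", line 12, in <module>
    return umr_minimum(a, axis, None, out, keepdims, initial, where)
ValueError: zero-size array to reduction operation minimum which has no identity
```

Saturation separates the rails better (149 vs 187).

Run:
```python
from h import *
import pickle; st=pickle.load(open('w3.pkl','rb')); cm=cam('wrist',st)
im=cv2.imread('pics/w3.png'); g=cv2.GaussianBlur(im[:,:,1],(3,3),0)
cv2.imwrite('pics/w3c.png',cv2.resize(im[110:260,230:430],None,fx=4,fy=4,interpolation=cv2.INTER_CUBIC))
m=(g<87)
cL=[];cR=[]
for r in range(136,258,4):
    if 190<r<220 or 236<r: continue
    a=np.flatnonzero(m[r,260:290])+260; b=np.flatnonzero(m[r,333:362])+333
    if len(a)<6 or len(b)<6: print('skip',r);continue
    Z=max(0,min(.012,.012*(r-129)/(184-129)))
    cL.append(ray(cm,[(a.min()+a.max()+1)/2,r+.5],Z)[0]); cR.append(ray(cm,[(b.min()+b.max()+1)/2,r+.5],Z)[0])
    print(r,a.min(),a.max(),b.min(),b.max())
cL=np.array(cL);cR=np.array(cR)
for C in(cL,cR):
    k=np.polyfit(C[:,1],C[:,0],1);print('dir ang',np.arctan(-k[0]),'x at y=-.15,-.03',np.polyval(k,[-.15,-.03]))
foot=[np.flatnonzero(m[118:200,c])[0]+118 for c in (272,274,276,345,347,349)]; print(foot)
print('foot',ray(cm,[[274,np.mean(foot[:3])],[347,np.mean(foot[3:])]],0))
```

```text
136 267 279 341 354
140 267 280 340 354
144 267 280 340 354
148 267 280 340 354
152 267 280 340 354
156 267 281 340 354
160 267 281 340 353
164 267 281 339 354
168 267 281 339 353
172 267 282 339 353
176 267 282 339 353
180 267 282 339 353
184 267 282 339 353
188 267 282 339 353
220 260 283 338 351
224 260 283 338 351
228 260 283 338 350
232 260 284 337 350
236 260 284 337 351
dir ang 0.06546333207964147 x at y=-.15,-.03 [0.4356 0.4277]
dir ang 0.11097511982947182 x at y=-.15,-.03 [0.5294 0.5161]
[np.int64(130), np.int64(130), np.int64(130), np.int64(129), np.int64(129), np.int64(129)]
foot [[ 0.4261 -0.0308  0.    ]
 [ 0.5138 -0.019   0.    ]]
```

View pics/w3c.png

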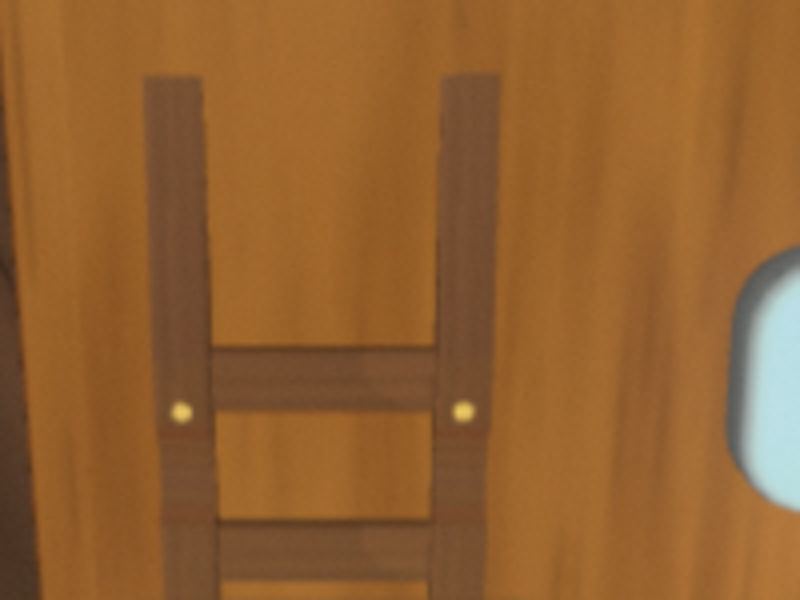

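Run:
```python
from h import *
import pickle; st=pickle.load(open('w3.pkl','rb')); cm=cam('wrist',st)
q=lambda x,y:(230+x/4,110+y/4)
e=ray(cm,[q(188,431),q(459,431),q(189,521),q(457,521)],.012); print(e)
print('dots',ray(cm,[q(181,411),q(463,411)],.012))
print('centre',e.mean(0),'ang', np.arctan2(*(e[1]-e[0])[[1,0]]), np.arctan2(*(e[3]-e[2])[[1,0]]))
for a in (.115,.122,.13):
    rx=np.array([np.cos(a),np.sin(a)]); ry=np.array([-np.sin(a),np.cos(a)])
    for n,P in dict(mid_pin=[.4927,-.2165],foot=[.46995,-.0249],scoop=e.mean(0)[:2],stray=[.4694,.0275]).items():
        s=np.array([.4847,-.1545]); print(a,n,'rest x',(P-s)@rx,'y',(P-s)@ry)
```

```text
[[ 0.4401 -0.1394  0.012 ]
 [ 0.5267 -0.1289  0.012 ]
 [ 0.443  -0.1712  0.012 ]
 [ 0.5309 -0.1606  0.012 ]]
dots [[ 0.4373 -0.1328  0.012 ]
 [ 0.527  -0.122   0.012 ]]
centre [ 0.4852 -0.15    0.012 ] ang 0.1203393182041766 0.12041921076056909
0.115 mid_pin rest x 0.000832863594106577 y -0.06250845013463069
0.115 foot rest x 0.00021859774718410745 y 0.1304364777009289
0.115 scoop rest x 0.0009905509473140468 y 0.004396099289457329
0.115 stray rest x 0.005684957087639278 y 0.18255347507761033
0.122 mid_pin rest x 0.0003952876114804067 y -0.06251274868140266
0.122 foot rest x 0.001131640278867296 y 0.1304317518485405
0.122 scoop rest x 0.001021299122631408 y 0.004389057785459689
0.122 stray rest x 0.00696268169635454 y 0.18250920816110963
0.13 mid_pin rest x -0.00010482169270276931 y -0.06251391055127442
0.13 foot rest x 0.0021750469512192873 y 0.13041852502907703
0.13 scoop rest x 0.0010563785289857302 y 0.004380747030529147
0.13 stray rest x 0.00842251698294817 y 0.18244766703817275
```

Estimates agree: seat at about (0.485, -0.154), rest yaw 0.12, stray pin at rest (+6, +182) mm and nearly square. I'll go behind the pin, then down with open fingers, so the two fingertips straddle the barrel's middle.

Call:
drive_tool --steps '[{"x": -0.03, "y": 0, "z": 0, "spin": 0}, {"x": -0.07, "y": 0, "z": -0.001, "spin": 0}, {"x": -0.11, "y": 0, "z": -0.002, "spin": 0}, {"x": -0.15, "y": 0, "z": -0.002, "spin": 0}, {"x": -0.164, "y": 0.03, "z": -0.002, "spin": 0}, {"x": -0.164, "y": 0.07, "z": -0.002, "spin": 0}, {"x": -0.164, "y": 0.11, "z": -0.002, "spin": 0}, {"x": -0.164, "y": 0.15, "z": -0.002, "spin": 0}, {"x": -0.164, "y": 0.18, "z": -0.002, "spin": 0}, {"x": -0.164, "y": 0.19, "z": -0.002, "spin": 0}]'

```text
t: 3.25
position: [0.4547, 0.0942, 0.0595]
tool_rot: [0.531, -0.471, 0.467, -0.528]
force: [-0.2, 0.1, -0.1]
gripper_width: 0.994
```

Call:
drive_tool --steps '[{"x": 0, "y": 0.015, "z": 0, "spin": 0}, {"x": 0, "y": 0.03, "z": 0, "spin": 0}, {"x": 0, "y": 0.04, "z": 0, "spin": 0}, {"x": 0, "y": 0.05, "z": 0, "spin": 0}, {"x": 0, "y": 0.058, "z": 0, "spin": 0}, {"x": 0, "y": 0.06, "z": 0, "spin": 0}, {"x": 0, "y": 0.06, "z": 0, "spin": 0}]'

```text
t: 3.95
position: [0.4586, 0.0931, 0.003]
tool_rot: [0.529, -0.469, 0.469, -0.529]
force: [-0.5, 0.8, -0.2]
gripper_width: 1.004
```

```bash
cat > snap.py <<'E'
from h import *
import sys
n,v=sys.argv[1:3]
st=ctrl.read_state(); im=ctrl.snapshot(v); cv2.imwrite(f'pics/{n}.png',im[:,:,::-1])
s=np.array([.4847,-.154]);a=.12;rx=np.array([np.cos(a),np.sin(a)]); ry=np.array([-np.sin(a),np.cos(a)])
R=Ro.from_quat(st['tool_rot']).as_matrix()
print(st['t'],st['position'],'rest xy',(st['position'][:2]-s)@rx,(st['position'][:2]-s)@ry,'yaw',np.arctan2(R[1,2],R[0,2]),'F',st['force'])
E
python3 snap.py w4 wrist
```

```text
3.95 [0.4586 0.0931 0.003 ] rest xy 0.0036524767999970174 0.24848047391687092 yaw 0.11899593979664559 F [-0.467   0.8191 -0.1889]
```

View pics/w4.png

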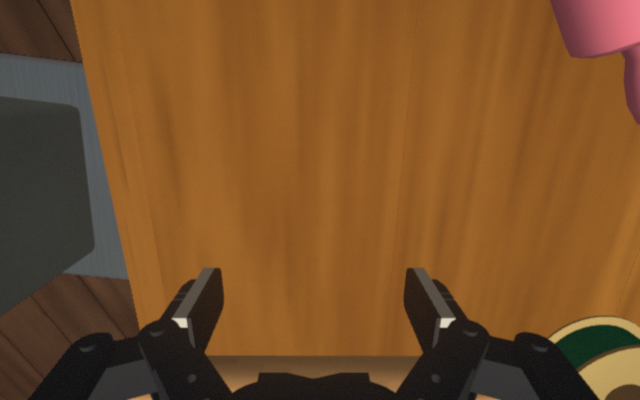

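Fingers are clear at z = 3 mm, with the pin just ahead under the gripper (bottom edge, row 360+). Starting the slow approach and push.

Call:
drive_tool --steps '[{"x": 0.006, "y": 0.002, "z": 0, "spin": 0}, {"x": 0.014, "y": 0.002, "z": 0, "spin": 0}, {"x": 0.02, "y": 0.002, "z": 0, "spin": 0}, {"x": 0.024, "y": 0.002, "z": 0, "spin": 0}, {"x": 0.028, "y": 0.002, "z": 0, "spin": 0}, {"x": 0.032, "y": 0.002, "z": 0, "spin": 0}, {"x": 0.036, "y": 0.002, "z": 0, "spin": 0}, {"x": 0.04, "y": 0.002, "z": 0, "spin": 0}, {"x": 0.044, "y": 0.002, "z": 0, "spin": 0}, {"x": 0.048, "y": 0.002, "z": 0, "spin": 0}]'

```text
t: 5.0
position: [0.4643, 0.0451, 0.0011]
tool_rot: [0.529, -0.469, 0.469, -0.529]
force: [-0.7, 1.1, 0.8]
gripper_width: 1.001
```

```bash
python3 snap.py s5 scene
python3 - <<'E'
import cv2
im=cv2.imread('pics/s5.png'); cv2.imwrite('pics/s5c.png',cv2.resize(im[150:300,220:420],None,fx=4,fy=4,interpolation=cv2.INTER_CUBIC))
E
```

```text
5.0 [0.4643 0.0451 0.0011] rest xy 0.003607966122336646 0.2001431788687366 yaw 0.11909956538883387 F [-0.7269  1.1333  0.7786]
```

View pics/s5c.png

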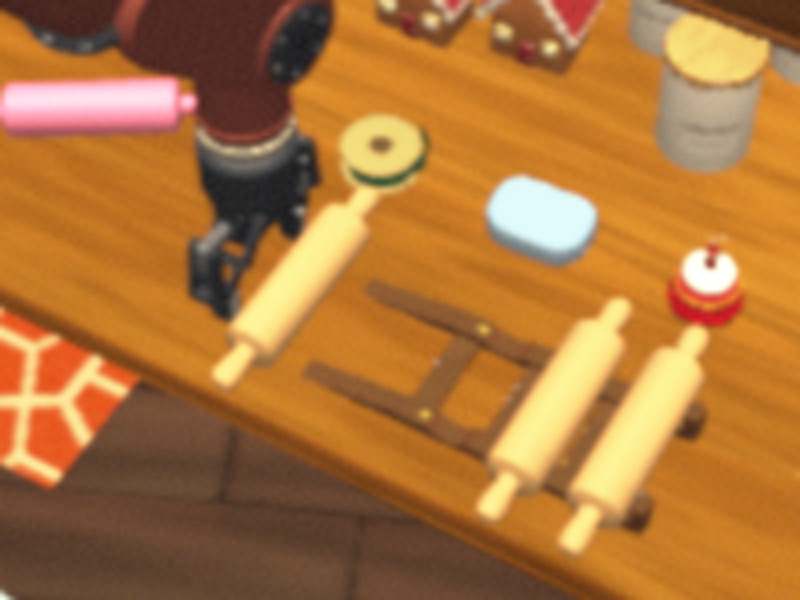

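Call:
drive_tool --steps '[{"x": 0.004, "y": 0, "z": 0, "spin": 0}, {"x": 0.008, "y": 0, "z": 0, "spin": 0}, {"x": 0.012, "y": 0, "z": 0, "spin": 0}, {"x": 0.016, "y": 0, "z": 0, "spin": 0}, {"x": 0.02, "y": 0, "z": 0, "spin": 0}, {"x": 0.024, "y": 0, "z": 0, "spin": 0}, {"x": 0.028, "y": 0, "z": 0, "spin": 0}, {"x": 0.032, "y": 0, "z": 0, "spin": 0}, {"x": 0.036, "y": 0, "z": 0, "spin": 0}, {"x": 0.04, "y": 0, "z": 0, "spin": 0}]'

```text
t: 6.05
position: [0.4691, 0.0055, 0.0011]
tool_rot: [-0.529, 0.469, -0.469, 0.529]
force: [-0.2, 0.4, 0.1]
gripper_width: 0.999
```

```bash
python3 snap.py s6 scene
python3 - <<'E'
import cv2
im=cv2.imread('pics/s6.png'); cv2.imwrite('pics/s6c.png',cv2.resize(im[150:300,220:420],None,fx=4,fy=4,interpolation=cv2.INTER_CUBIC))
E
```

```text
6.05 [0.4691 0.0055 0.0011] rest xy 0.0036096300991792017 0.16018803928754166 yaw 0.11896416489820369 F [-0.174   0.444   0.0575]
```

View pics/s6c.png

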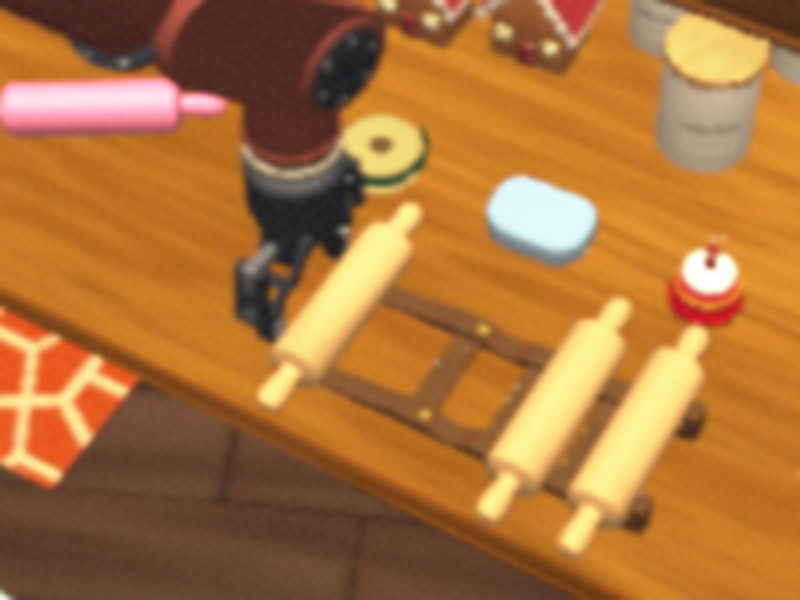

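```bash
cat > ps.py <<'E'
from h import *
import sys
im=cv2.imread(f'pics/{sys.argv[1]}.png'); hsv=cv2.cvtColor(im,cv2.COLOR_BGR2HSV); cm=cam('scene')
s=np.array([.4847,-.154]);a=.12;rx=np.array([np.cos(a),np.sin(a)]); ry=np.array([-np.sin(a),np.cos(a)])
m=cv2.inRange(hsv,(17,50,150),(30,170,255)); m[:190]=0;m[290:]=0;m[:,:260]=0;m[:,405:]=0
n,l,S,c=cv2.connectedComponentsWithStats(m)
for i in range(1,n):
    if S[i,4]<200: continue
    p=np.argwhere(l==i)[:,::-1]+.5
    for h in (.022,.028,.034):
        P=ray(cm,p,h)[:,:2]; Q=np.c_[(P-s)@rx,(P-s)@ry]
        mid=(Q[:,0].max()+Q[:,0].min())/2
        k=np.polyfit(Q[:,0],Q[:,1],1)
        w,v=np.linalg.eigh(np.cov(Q.T)); an=np.arctan(v[1,1]/v[0,1])
        print(S[i,4],c[i],'h',h,'x',mid,'y',Q.mean(0)[1],'ang',an,'len',np.ptp(Q[:,0]))
E
python3 ps.py scene0; echo; python3 ps.py s5;echo; python3 ps.py s6
```

```text
687 [293.3421 214.2504] h 0.022 x 0.02758799909072772 y 0.1834267255406805 ang -0.05072114834169463 len 0.26080344687782253
687 [293.3421 214.2504] h 0.028 x 0.02358840329747229 y 0.18055936432339856 ang -0.05072114834169461 len 0.25950001949754953
687 [293.3421 214.2504] h 0.034 x 0.0195888075042168 y 0.17769200310611646 ang -0.050721148341694604 len 0.25819659211727636
666 [358.6021 250.1952] h 0.022 x 0.005134017608722979 y -0.05475863541499624 ang 0.0002554208770082038 len 0.2215272310017779
666 [358.6021 250.1952] h 0.028 x 0.0012466409391415287 y -0.056435608526728076 ang 0.0002554208770082094 len 0.22042009587062672
666 [358.6021 250.1952] h 0.034 x -0.002640735730439908 y -0.058112581638459886 ang 0.00025542087700818425 len 0.2193129607394753
683 [378.4802 258.1274] h 0.022 x 0.008785895092248676 y -0.11737936277938567 ang -0.004449343992638995 len 0.2189956344165806
683 [378.4802 258.1274] h 0.028 x 0.004880267294630342 y -0.11874337388238475 ang -0.004449343992639008 len 0.21790115154269227
683 [378.4802 258.1274] h 0.034 x 0.0009746394970120073 y -0.12010738498538372 ang -
[... 1642 characters left out ...]
010545926 ang 0.0008307153436557166 len 0.2215272310017779
671 [358.5633 250.2742] h 0.028 x 0.0012466409391415287 y -0.05646552296173551 ang 0.0008307153436557283 len 0.22042009587062672
671 [358.5633 250.2742] h 0.034 x -0.002640735730439908 y -0.05814234581801174 ang 0.0008307153436556943 len 0.2193129607394753
688 [378.4782 258.1875] h 0.022 x 0.008785895092248676 y -0.11746271752121369 ang -0.0026865502103589397 len 0.2189956344165806
688 [378.4782 258.1875] h 0.028 x 0.004880267294630342 y -0.11882631203902538 ang -0.0026865502103589575 len 0.21790115154269227
688 [378.4782 258.1875] h 0.034 x 0.0009746394970120073 y -0.120189906556837 ang -0.0026865502103589813 len 0.21680666866880366
```

The pin is square (0.001 rad) at the ramp foot, pushed by both fingertips with under 1 N. Continuing up the ramp, rising slightly.

Call:
drive_tool --steps '[{"x": 0.004, "y": -0.0003, "z": 0, "spin": 0}, {"x": 0.008, "y": -0.0006, "z": 0, "spin": 0}, {"x": 0.012, "y": -0.001, "z": 0, "spin": 0}, {"x": 0.016, "y": -0.0013, "z": 0, "spin": 0}, {"x": 0.02, "y": -0.0016, "z": 0, "spin": 0}, {"x": 0.024, "y": -0.002, "z": 0, "spin": 0}, {"x": 0.028, "y": -0.0023, "z": 0, "spin": 0}, {"x": 0.032, "y": -0.0026, "z": 0, "spin": 0}, {"x": 0.036, "y": -0.003, "z": 0, "spin": 0}, {"x": 0.04, "y": -0.0033, "z": 0, "spin": 0}]'

```text
t: 7.1
position: [0.4739, -0.0344, 0.0044]
tool_rot: [0.529, -0.469, 0.469, -0.529]
force: [-0.4, 0.8, 0.1]
gripper_width: 0.999
```

Call:
drive_tool --steps '[{"x": 0.004, "y": -0.0003, "z": 0, "spin": 0}, {"x": 0.008, "y": -0.0006, "z": 0, "spin": 0}, {"x": 0.012, "y": -0.001, "z": 0, "spin": 0}, {"x": 0.016, "y": -0.0013, "z": 0, "spin": 0}, {"x": 0.02, "y": -0.0016, "z": 0, "spin": 0}, {"x": 0.024, "y": -0.002, "z": 0, "spin": 0}, {"x": 0.028, "y": -0.0023, "z": 0, "spin": 0}, {"x": 0.032, "y": -0.0026, "z": 0, "spin": 0}, {"x": 0.036, "y": -0.003, "z": 0, "spin": 0}, {"x": 0.04, "y": -0.0033, "z": 0, "spin": 0}]'

```text
t: 8.1
position: [0.4786, -0.074, 0.0077]
tool_rot: [0.529, -0.469, 0.469, -0.529]
force: [0.5, 1.0, 1.2]
gripper_width: 0.998
```

```bash
python3 snap.py s7 scene; python3 ps.py s7
python3 - <<'E'
import cv2
im=cv2.imread('pics/s7.png'); cv2.imwrite('pics/s7c.png',cv2.resize(im[150:300,220:420],None,fx=4,fy=4,interpolation=cv2.INTER_CUBIC))
E
```

```text
8.1 [ 0.4786 -0.074   0.0077] rest xy 0.0034978464542422994 0.0801197591820361 yaw 0.11897026870759758 F [0.5388 0.9526 1.2326]
628 [327.8949 232.949 ] h 0.022 x 0.014738223803827256 y 0.0544179050915745 ang -0.0033505725784419684 len 0.22349862517320335
628 [327.8949 232.949 ] h 0.028 x 0.010802847824917777 y 0.052195296199781624 ang -0.0033505725784419645 len 0.22238163752985898
628 [327.8949 232.949 ] h 0.034 x 0.0068674718460083675 y 0.049972687307988935 ang -0.0033505725784420477 len 0.2212646498865145
663 [358.5913 250.2443] h 0.022 x 0.005134017608722979 y -0.05481198386145839 ang 5.77272246938508e-06 len 0.2215272310017779
663 [358.5913 250.2443] h 0.028 x 0.0012466409391415287 y -0.056488690351615065 ang 5.7727224693904465e-06 len 0.22042009587062672
663 [358.5913 250.2443] h 0.034 x -0.002640735730439908 y -0.058165396841771695 ang 5.772722469370974e-06 len 0.2193129607394753
682 [378.5293 258.0616] h 0.022 x 0.008098268267681313 y -0.11739946801224596 ang -0.0019063884941312 len 0.22037088806571534
682 [378.5293 258.0616] h 0.028 x 0.004196077048993524 y -0.11876337863455233 ang -0.0019063884941312194 len 0.2192695320339659
682 [378.5293 258.0616] h 0.034 x 0.0002938858303056721 y -0.12012728925685862 ang -0.0019063884941312574 len 0.21816817600221633
```

View pics/s7c.png

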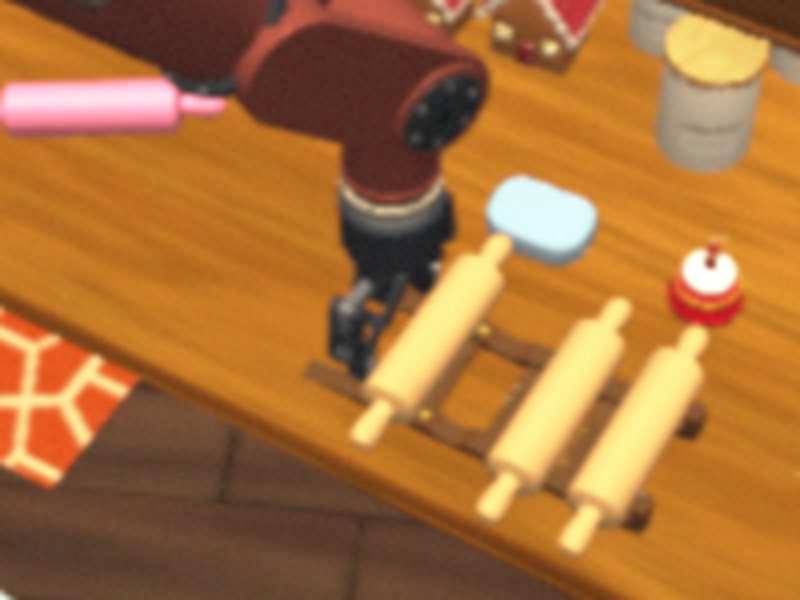

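Call:
drive_tool --steps '[{"x": 0.004, "y": -0.0003, "z": 0, "spin": 0}, {"x": 0.008, "y": -0.0006, "z": 0, "spin": 0}, {"x": 0.012, "y": -0.001, "z": 0, "spin": 0}, {"x": 0.016, "y": -0.001, "z": 0, "spin": 0}, {"x": 0.019, "y": -0.001, "z": 0, "spin": 0}, {"x": 0.022, "y": -0.001, "z": 0, "spin": 0}, {"x": 0.025, "y": -0.001, "z": 0, "spin": 0}, {"x": 0.028, "y": -0.001, "z": 0, "spin": 0}, {"x": 0.031, "y": -0.001, "z": 0, "spin": 0}, {"x": 0.033, "y": -0.001, "z": 0, "spin": 0}]'

```text
t: 9.15
position: [0.4826, -0.1068, 0.0087]
tool_rot: [0.529, -0.469, 0.469, -0.529]
force: [0.4, 0.1, 1.3]
gripper_width: 1.0
```

```bash
python3 snap.py s8 scene; python3 ps.py s8
python3 - <<'E'
import cv2
im=cv2.imread('pics/s8.png'); cv2.imwrite('pics/s8c.png',cv2.resize(im[150:300,220:420],None,fx=4,fy=4,interpolation=cv2.INTER_CUBIC))
E
```

```text
9.15 [ 0.4826 -0.1068  0.0087] rest xy 0.0035231870763330272 0.04713528477209587 yaw 0.11887076757432724 F [0.3789 0.1128 1.251 ]
583 [344.8954 237.4134] h 0.022 x 0.03513382517439624 y 0.0020876924919831443 ang -0.013547552940693494 len 0.18213763218762727
583 [344.8954 237.4134] h 0.028 x 0.03109651731697148 y 0.00012661630895773632 ang -0.013547552940693436 len 0.1812273559638522
583 [344.8954 237.4134] h 0.034 x 0.027059209459546728 y -0.001834459874067674 ang -0.01354755294069344 len 0.1803170797400771
667 [358.6447 250.1949] h 0.022 x 0.005134017608722979 y -0.05486858929947285 ang -0.0016597427492510365 len 0.2215272310017779
667 [358.6447 250.1949] h 0.028 x 0.0012466409391415287 y -0.05654501289046287 ang -0.0016597427492510252 len 0.22042009587062672
667 [358.6447 250.1949] h 0.034 x -0.002640735730439908 y -0.05822143648145288 ang -0.0016597427492510259 len 0.2193129607394753
684 [378.4401 258.1901] h 0.022 x 0.008785895092248676 y -0.11736897251581231 ang -0.0004949289539228972 len 0.2189956344165806
684 [378.4401 258.1901] h 0.028 x 0.004880267294630342 y -0.11873303554662983 ang -0.0004949289539229219 len 0.21790115154269227
684 [378.4401 258.1901] h 0.034 x 0.0009746394970120073 y -0.12009709857744719 ang -0.00049492895392294 len 0.21680666866880366
```

View pics/s8c.png

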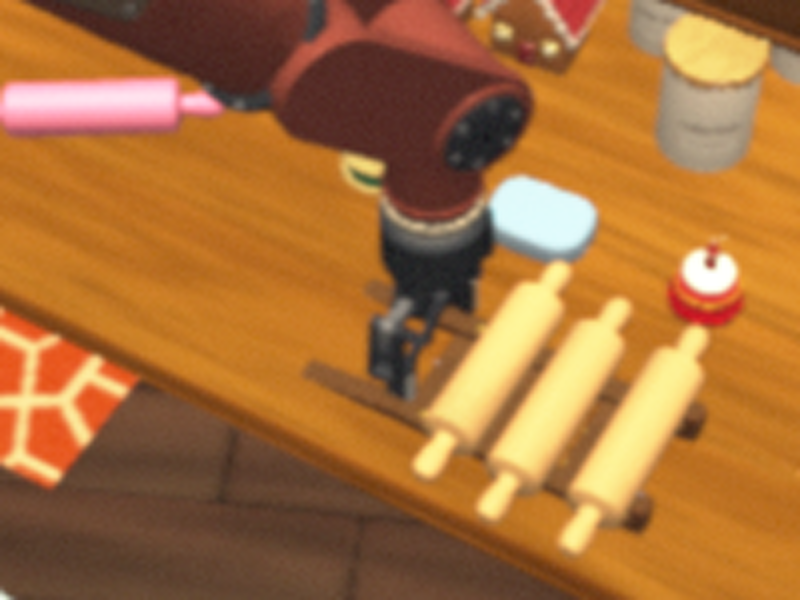

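Call:
drive_tool --steps '[{"x": -0.005, "y": 0, "z": 0, "spin": 0}, {"x": -0.015, "y": 0, "z": 0, "spin": 0}, {"x": -0.035, "y": -0.005, "z": 0, "spin": 0}, {"x": -0.045, "y": -0.03, "z": 0, "spin": 0}, {"x": -0.05, "y": -0.07, "z": 0, "spin": 0}, {"x": -0.05, "y": -0.11, "z": 0, "spin": 0}, {"x": -0.05, "y": -0.15, "z": 0, "spin": 0}, {"x": -0.03, "y": -0.19, "z": 0, "spin": 0}, {"x": 0.0, "y": -0.23, "z": 0, "spin": 0}, {"x": 0.02, "y": -0.24, "z": 0, "spin": 0}]'

```text
t: 10.2
position: [0.4878, -0.1276, 0.2548]
tool_rot: [-0.528, 0.466, -0.473, 0.53]
force: [2.1, -0.1, 0.5]
gripper_width: 1.001
```

Call:
drive_tool --steps '[{"x": 0, "y": 0, "z": 0, "spin": 0}, {"x": 0, "y": 0, "z": 0, "spin": 0}, {"x": 0, "y": 0, "z": 0, "spin": 0}]'

```text
t: 10.5
position: [0.4835, -0.1247, 0.2466]
tool_rot: [0.529, -0.471, 0.468, -0.529]
force: [-0.9, 0.7, -0.1]
gripper_width: 1.004
```

```bash
python3 - <<'E'
from h import *
import pickle
st=ctrl.read_state(); im=ctrl.snapshot('wrist'); cv2.imwrite('pics/w9.png',im[:,:,::-1]); pickle.dump(st,open('w9.pkl','wb')); print(st['t'],st['position'])
E
python3 snap.py s9 scene; python3 ps.py s9
```

```text
10.5 [ 0.4835 -0.1247  0.2466]
10.55 [ 0.4836 -0.1247  0.2466] rest xy 0.002385110567284047 0.02921196725225931 yaw 0.12017164133514979 F [ 1.2348  0.0784 -1.1109]
649 [340.7612 240.3097] h 0.022 x 0.009810413349759288 y 0.007693313458709253 ang 0.006836793421462585 len 0.22356089068628587
649 [340.7612 240.3097] h 0.028 x 0.005899665277986549 y 0.0057042218489748425 ang 0.006836793421462627 len 0.22244359185620077
649 [340.7612 240.3097] h 0.034 x 0.0019889172062138166 y 0.003715130239240421 ang 0.00683679342146259 len 0.22132629302611564
670 [358.6463 250.2239] h 0.022 x 0.005171002848989033 y -0.0549218810218032 ang -0.003730017080561998 len 0.2214532605212458
670 [358.6463 250.2239] h 0.028 x 0.001283441336855047 y -0.05659803827471044 ang -0.0037300170805619846 len 0.22034649507519966
670 [358.6463 250.2239] h 0.034 x -0.0026041201752789317 y -0.058274195527617645 ang -0.0037300170805620063 len 0.21923972962915333
690 [378.4246 258.2667] h 0.022 x 0.008785895092248676 y -0.11744912980721757 ang -0.0027309216281763064 len 0.2189956344165806
690 [378.4246 258.2667] h 0.028 x 0.004880267294630342 y -0.1188127922328682 ang -0.0027309216281763294 len 0.21790115154269227
690 [378.4246 258.2667] h 0.034 x 0.0009746394970120073 y -0.12017645465851874 ang -0.0027309216281763576 len 0.21680666866880366
```

View pics/w9.png

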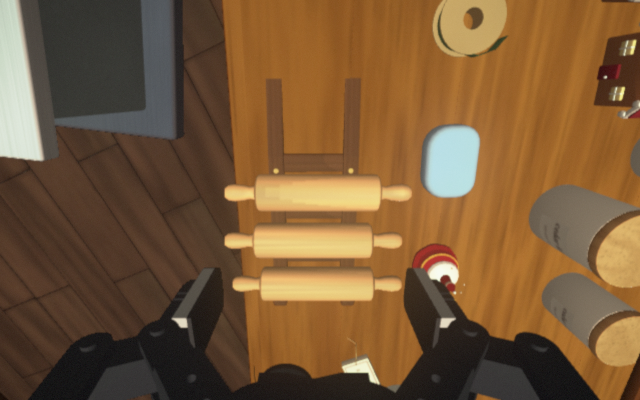

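The picture shows the stray pin at row 193 with the seated ones at rows 241 and 285, evenly spaced. One more check that it is still.

Call:
drive_tool --steps '[{"x": 0, "y": 0, "z": 0, "spin": 0}, {"x": 0, "y": 0, "z": 0, "spin": 0}, {"x": 0, "y": 0, "z": 0, "spin": 0}, {"x": 0, "y": 0, "z": 0, "spin": 0}, {"x": 0, "y": 0, "z": 0, "spin": 0}, {"x": 0, "y": 0, "z": 0, "spin": 0}, {"x": 0, "y": 0, "z": 0, "spin": 0}, {"x": 0, "y": 0, "z": 0, "spin": 0}, {"x": 0, "y": 0, "z": 0, "spin": 0}, {"x": 0, "y": 0, "z": 0, "spin": 0}]'

```text
t: 11.6
position: [0.4849, -0.1264, 0.2487]
tool_rot: [0.529, -0.469, 0.469, -0.529]
force: [-0.1, 0.5, 0.2]
gripper_width: 1.003
```

Run:
```python
from h import *
st=ctrl.read_state(); im=ctrl.snapshot('wrist')[:,:,::-1].copy(); cv2.imwrite('pics/w10.png',im); cm=cam('wrist',st); f,cx,cy,R,o=cm
old=cv2.imread('pics/w9.png'); 
d=cv2.absdiff(im,old)[165:225,215:420]; print('diff vs 1s earlier, stray region', d.mean(), d.max())
m=cv2.inRange(cv2.cvtColor(im,cv2.COLOR_BGR2HSV),(15,40,160),(28,165,255))
s=np.array([.4847,-.154]);a=.12;rx=np.array([np.cos(a),np.sin(a)]); ry=np.array([-np.sin(a),np.cos(a)])
def ud(u,v):
    x=np.c_[(u-cx)/f,(v-cy)/f,np.ones(len(u))]@R.T; return x/np.linalg.norm(x,axis=1)[:,None]
for n,r0,r1 in(('stray',168,218),('mid',220,262),('end',264,304)):
    u=np.arange(268,368,6); t=[];b=[]
    for c in u:
        q=np.flatnonzero(m[r0:r1,c])+r0; t.append(q.min()); b.append(q.max()+1)
    v=ud(u+.5,np.array(t))+ud(u+.5,np.array(b)); P=(o+v*((.027-o[2])/v[:,2])[:,None])[:,:2]-s
    k=np.polyfit(P@rx,P@ry,1); row=int(np.mean(t+b)); q=np.flatnonzero(m[row,215:420])+215
    E=(ray(cm,[[q.min(),row],[q.max()+1,row]],.027)[:,:2]-s)@rx
    print(n,'y',k[1],'ang',k[0],'x',E.mean(),'len',np.ptp(E))
```

```text
diff vs 1s earlier, stray region 10.689810298102982 131
stray y 0.002536834993974762 ang -0.0037547020478555827 x 0.006319394260794274 len 0.22257274257662568
mid y -0.061351422334954345 ang -0.001211520740895855 x 0.000798493224845695 len 0.22356558524519402
end y -0.12514957821076056 ang 0.0022712113240107765 x 0.005918063947955431 len 0.2217554666708778
```

```bash
python3 snap.py s11 scene; python3 ps.py s11 | grep 'h 0.028'
python3 - <<'E'
import cv2
a=cv2.imread('pics/s9.png');b=cv2.imread('pics/s11.png');z=cv2.imread('pics/scene0.png')
d=cv2.absdiff(a,b).max(2)[200:290,300:405];print('stray/pins s9->s11',d.mean(),d.max())
for n,(x0,y0,x1,y1) in dict(soap=(338,190,372,220),globe=(384,205,410,234),bell=(420,285,458,325),tags=(415,258,465,282),soaps_l=(160,135,220,178)).items():
    q=cv2.absdiff(z,b).max(2)[y0:y1,x0:x1];print(n,q.mean(),q.max())
E
```

```text
11.65 [ 0.4849 -0.1263  0.2487] rest xy 0.0034690438447983916 0.027432965952778023 yaw 0.11898311577538405 F [-0.2138  0.0508 -0.5801]
649 [340.8074 240.2974] h 0.028 x 0.006604355650953755 y 0.0056068024723979135 ang 0.006618337798912527 len 0.22103421111026636
670 [358.6104 250.2731] h 0.028 x 0.0005538828082916405 y -0.05658421743589467 ang -0.0004775031002001711 len 0.22180561213232647
685 [378.5051 258.1387] h 0.028 x 0.004880267294630342 y -0.11881864359334915 ang -0.0013120087885920304 len 0.21790115154269227
stray/pins s9->s11 2.6303703703703705 15
soap 5.822549019607843 124
globe 2.8461538461538463 11
bell 2.7375 12
tags 2.4675 13
soaps_l 2.5 13
```

View pics/s11.png

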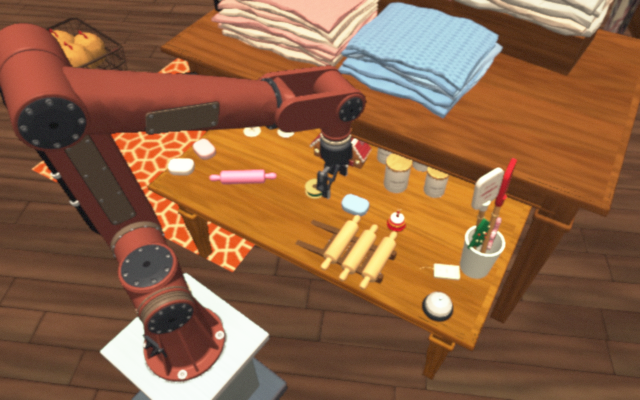

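The picture shows the three pins evenly seated at (341,240), (359,250) and (378,258), with only noise-level change over the last second. The goods are in place, and the arm is clear of everything.

```bash
python3 -c "
from plant import ctrl
print(ctrl.close_job())"
```

```text
the job is handed in; nothing more can be done
None
```

I pushed the stray pin at about 40 mm/s with the two open fingertips, below mid-height, across the table and up the ramp. It dropped into the empty seat, and the job was handed in at about 11.7 s. External force readings between moves were about 2 N or less.

| Pin (wrist view) | Along the rails | Off centre | Angle to rest |
|---|---|---|---|
| Stray pin | +2.5 mm from its seat | +6 mm | about 0.004 rad |
| Middle pin | -61 mm (seat at -62) | +1 mm | about 0.001 rad |
| End pin | -125 mm (seat at -124) | +6 mm | about 0.002 rad |

- **Cameras disagree slightly:** the scene camera puts all three pins about 5–6 mm further along +y than their seats. The pins are still 62 mm apart there, so I took this as a calibration offset.
- **Stillness:** scene pictures taken about 1 s apart showed only noise around the pins. The matching wrist comparison was useless because the tool was still settling.
- **Other goods:** globe, bell, tags and the two left soaps showed no change. The blue soap's crop did differ (up to 124 grey levels). I put that down to the arm covering its corner, because it looked in place in the picture. The spool was partly hidden and was checked only by eye.
- **Rolling:** I did not measure the turn directly. The pin travelled 180 mm, which is about 8 rad if it rolled, and its grain looked different afterwards.

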